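# Free a stuck tumbler and put it on the empty drying post

### The job

The grey tumbler has stuck upside down on top of the green one. Pull it straight up off the green tumbler, which must stay down on its post, and lower it gently, still upside down, over the empty drying post so that its rim stands in that dish. Leave the other grey tumbler, the red cup, the bowl and the marker as they are.

Things in the scene. Friction and masses are not known exactly. Their poses are not given: they have to be found in the camera images.
- tumbler_top: the stuck tumbler: dark grey, tapered, round, 107 mm tall, about 100 g, upside down over the green one. Origin at the centre of its closed base, now its top face, 148 mm above the worktop at the start; its own z axis points from base to rim, so straight down. Outer diameter 60 mm at the base, 63 mm at 25 mm below the base, 67 mm at 45 mm below, 80 mm at the rim
- top_rim (a point): centre of the grey stuck tumbler's open rim (107 mm below its base); inner diameter of the mouth 70 mm, inner depth 103 mm, inner diameter at the far end 50 mm. Its hollow clears the 87 mm post
- stack_dish: the white round drip dish, 112 mm in diameter, lip 13 mm high, that holds the two nested tumblers. Fixed to the worktop. Origin at the centre of its underside, z up
- stack_seat (a point): foot of the stack: on the stack dish's axis, 9 mm above the worktop, where the green tumbler's rim stands. The grey rim starts 32 mm above this. Four sprung silicone nubs on the green tumbler grip the grey one from inside: it takes roughly 8 to 18 N straight up to start it, the hold eases over the first 25 mm of lift, and it is clear of the green one after 107 mm
- tumbler_low (a joint): how far the green tumbler (130 mm tall, 71 mm at the rim, upside down, with a black rubber pad on its base) has been pulled up its post, in m; 0 = fully down. A spring clip in the post holds it down with about 24 N and draws it back
- free_dish: the same white drip dish, 112 mm in diameter, lip 13 mm high, with an empty upright post: steel, 16 mm in diameter with an 18 mm grey ball as its tip, 87 mm tall above the worktop. Fixed to the worktop. Origin at the centre of its underside, z up. The three dishes change places from start to start
- free_seat (a point): on the axis of the empty post, 9 mm above the worktop: the height of the four ribs in the dish on which the tumbler's rim shall stand. Beside the worktop on the right stands a tall refrigerator: draw the arm in before swinging past it
- used_dish: the third such dish with its post, covered by the other grey tumbler; fixed; origin at the centre of its underside
- tumbler_used: the other grey tumbler, like the stuck one, upside down on its own post, its base 116 mm above the worktop; origin at the centre of the base (its top face), z axis down; leave it
- cup_red: small red cup with a handle, 59x80 mm, 58 mm tall, loose on the worktop; origin under its centre; leave it
- bowl: small white bowl, 140 mm in diameter, 57 mm tall, loose at the back; origin under its centre; leave it
- marker_blue: blue and white marker pen, 128 mm long, lying loose at the back; leave it; origin under its centre
There are look-alikes about, which are no part of the job. Leave any purple look-alike of the tumbler_top alone.

How it is judged:
On the way:
1. the stuck grey tumbler is lifted clear above the green one (z of top_rim in the frame of stack_dish above 0.148 m and value of joint tumbler_low below 0.005 m), for 0.05 s.
At the end, for the whole second after the job is handed in: The formerly stuck grey tumbler stands upside down over the empty post, at rest, its rim on the ribs of that dish (within 5 mm in height, 16 mm of the post's axis, under 0.1 rad of tilt); the green tumbler is still down on its post (within 5 mm) (horizontal distance between top_rim and free_seat below 0.016 m and z of top_rim in the frame of free_seat between -0.005 and 0.005 m and angle between tumbler_top's own z axis and vertical above 3.04 rad and linear speed of tumbler_top below 0.02 m/s and value of joint tumbler_low below 0.005 m); the robot touches nothing.
It fails at once if the green tumbler is pulled up its post by more than 10 mm (value of joint tumbler_low above 0.01 m).
It fails at once if the stuck tumbler is tilted by more than 0.3 rad while it comes off the green one, or by more than 0.7 rad at any time (angle between tumbler_top's own z axis and vertical below 2.44 rad or (angle between tumbler_top's own z axis and vertical below 2.84 rad and horizontal distance between top_rim and stack_seat below 0.05 m and z of top_rim in the frame of stack_dish below 0.14 m)).
It fails at once if the tumbler is dropped or slammed onto the dish (over 0.5 m/s in the last 60 mm above its place) (horizontal distance between top_rim and free_seat below 0.05 m and z of top_rim in the frame of free_seat below 0.06 m and linear speed of tumbler_top above 0.5 m/s).
It fails at once if the other grey tumbler is moved by more than 20 mm (distance of tumbler_used from where it was at the start of the episode above 0.02 m).
It fails at once if the red cup, the bowl or the marker is moved by more than 30 mm (distance of any of cup_red, bowl, marker_blue from where it was at the start of the episode above 0.03 m).
It also fails if it takes over 61 s, if anything falls off the work surface, if the arm or the gripper's body presses on something with over 40 N, if the wrist force passes 120 N, or if a joint passes its speed limit or range.

### The arm

A 6-joint arm with a two-finger parallel gripper is mounted at the origin on a cart in front of the work surface, level with it; the furniture and walls round the work are solid. World frame = base frame: x ahead of the robot, y to its left, z up, the work surface at z = 0. Lengths are in m, angles in rad, forces in N, time in s.
With the tool pointing down it reaches from about 0.25 to 0.775 m from the base axis. Payload 4 kg.
Tool frame: the origin (TCP) lies on the mounting face of the last link; the fingertips stand 173 mm ahead of it and the grasp point (between the pads) lies 155 mm ahead of it; x points along the fingers, y is the direction in which the jaws open and shut, and the axes are right-handed (so a half turn about x gives the same grasp; the last joint's range is limited). The gripper opens to 85 mm and grips with 20 to 120 N. Pads are 22 mm wide; open, the fingers measure 114 mm over their backs; the gripper's body (76 mm by 85 mm) begins 54 mm behind the grasp point. The pads swing forward as they close: fully open they stand 13 mm farther back than shut.
Start: joints at [1.038, 0.087, 1.371, -0, 1.684, -0.103], TCP at [0.229, 0.5, 0.405] pointing down, gripper open.
Joint ranges: [-3.1, 3.1], [-0.76, 2.03], [0.27, 2.55], [-1.08, 4.22], [0.17, 2.65], [-2.57, 2.57]. Speed limits (rad/s): [2.79, 2.79, 3.14, 3.14, 3.14, 3.14].

### API

Orientations are given as a unit quaternion [w, x, y, z].
In Python, from cell import state, viewer, sign_off gives the robot as it stands.
- The arm moves only by the tool carry_out, never from a script. Its argument "steps" is a list that holds one entry, the list of rows, each a list of 4 numbers: the shift along the tool's x, y, z in m, then the turn about the tool's x in degrees. A call has exactly 5 rows; each row is the pose to reach, as a shift and turn from the pose commanded when the call began, along the tool's axes at that moment; what a row does not reach only later rows make up. A row lasts 1/8 s, in which the tool goes at most 62.5 mm and 10.7 degrees, less where a joint would pass 70% of its speed; a pose out of reach is approached as far as the arm can. A call with a gripper value outside its range is refused whole. "fingers" is the opening, from 0 (shut) to 1 (fully open), set as the call begins (left out, the last holds). The fingers move at their own pace and stop on an object; "newtons" is the grip in N (left out, the last holds). Time passes only in rows, so rows that repeat a pose let the fingers close, or fill a call up. It gives the time, the measured TCP pose, the force and the opening at its end, in the units of the state.
- state(): the state, without advancing time (a new reading comes with each control period).
- viewer.capture(name): name is "scene" or "top" or "wrist"; returns a dict with "pixels" (480x640x3 uint8, blue, green, red), "mtx" (3x3 intrinsics, pixels), "position" and "orientation" of the camera in the world. Camera axes: x right, y down, z forward; pixel columns grow to the right and rows downward; lengths in m; the calibration is good to about 2 mm. A picture is of the moment at which its call begins. There is no depth.
- sign_off(): hands the job in, once; it reports no verdict.
The state is a dict: "t": time; "joints": joint angles; "dq": joint speeds; "joint_torque": joint torques, N m; "ee_pos": TCP position; "ee_rot": TCP orientation; "contact_force": force on the tool from outside, world axes, zero at the start; "moment": the same for the moment, N m; "width": finger opening in m.
Only numpy, scipy, OpenCV 4.12 (cv2) and the standard library are available. Lean on these libraries where they do the work, as an engineer would, in place of code of your own. Each camera call takes 0.05 s, during which the arm holds its last target.

## Working session

There is one attempt and no reset: what is moved stays moved. The work goes in short steps, Python scripts to look and compute and a tool call to move; the robot and the scene stay as the last step left them, time stands still between calls to the robot, and variables do not carry over. Pictures are saved under pics/ and viewed, and the job is handed in when it is done.

Besides the shell and the picture viewer there is one more tool, called after "Request:" in YAML: its name, and indented under it one key for each argument. carry_out: Moves the arm, as the interface text tells. Its arguments: {"type":"object","properties":{"steps":{"type":"array","items":{"type":"array","items":{"type":"array","items":{"type":"number"}}}},"fingers":{"type":"number"},"newtons":{"type":"number"}},"required":["steps"]}

```bash
mkdir -p pics; ls
python3 - <<'E'
from cell import state, viewer
import cv2,json
import numpy as np
np.set_printoptions(precision=4,suppress=True)
print(state())
for n in ["scene","top","wrist"]:
    c=viewer.capture(n); cv2.imwrite(f"pics/{n}0.png",c["pixels"]); 
    print(n,np.array(c["mtx"]).tolist(),c["position"],c["orientation"])
E
```

```text
pics
{'t': 0.0, 'joints': array([ 1.0379,  0.088 ,  1.3723, -0.    ,  1.6836, -0.1031]), 'dq': array([ 0.    , -0.    , -0.0011, -0.0007, -0.0005,  0.0022]), 'joint_torque': array([  0.0008, -35.1864, -31.3275,  -0.0002,   0.0108,  -0.    ]), 'ee_pos': array([0.2291, 0.4999, 0.4035]), 'ee_rot': array([ 0.6906,  0.15  ,  0.6911, -0.1515]), 'contact_force': array([ 0.6572, -0.6095, -1.0851]), 'moment': array([-0.0021, -0.0164,  0.0009]), 'width': 0.08534942070176847}
scene [[465.76611243752853, 0.0, 314.1971189510184], [0.0, 465.76611243752853, 230.23735166640012], [0.0, 0.0, 1.0]] [ 0.1534 -0.4301  0.7902] [-0.3798  0.8555 -0.3207  0.1451]
top [[560.1400927057758, 0.0, 321.9300103206542], [0.0, 560.1400927057758, 236.35236817847897], [0.0, 0.0, 1.0]] [0.4579 0.1367 1.0644] [ 0.0527 -0.6996  0.7095 -0.0662]
wrist [[351.36781676099844, 0.0, 323.16888361177365], [0.0, 351.36781676099844, 237.29341184481322], [0.0, 0.0, 1.0]] [0.1527 0.5348 0.3735] [0.14   0.83   0.5325 0.0888]
```

View pics/scene0.png

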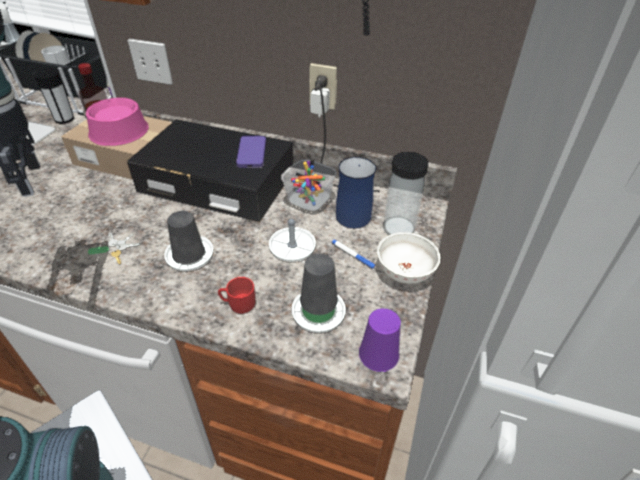

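View pics/top0.png

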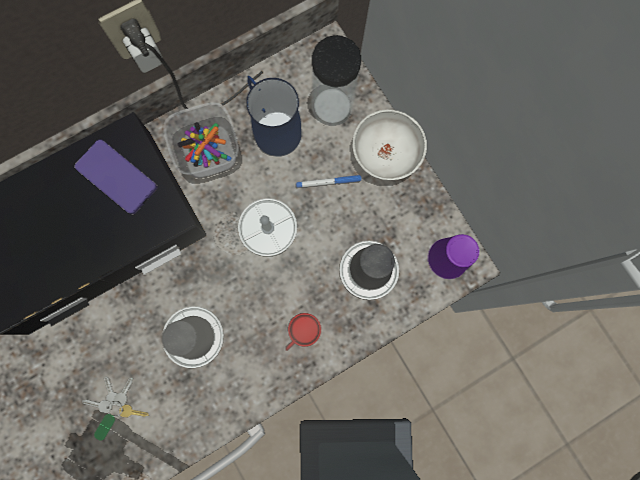

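View pics/wrist0.png

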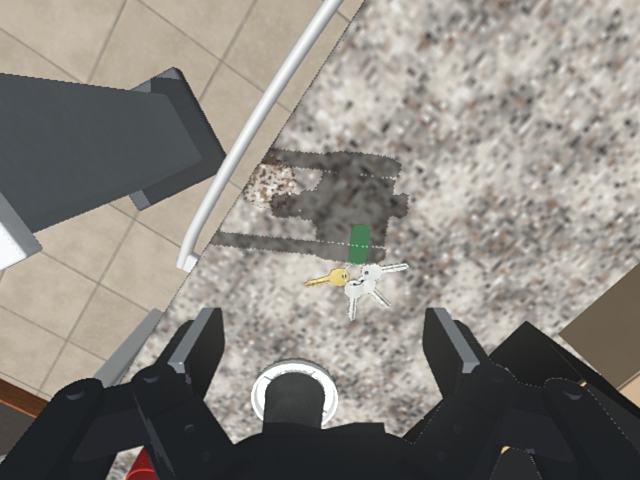

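Candidates for the stuck tumbler:
- Grey with a green rim: scene (319,285), top (374,265).
- Grey, used: scene (185,240), top (190,338).
- Purple: scene (380,340), top (455,255). This is a look-alike.

The description fits the grey one with green under it. I'll check that in a close crop.

Run:
```python
import cv2,numpy as np
s=cv2.imread("pics/scene0.png");t=cv2.imread("pics/top0.png")
a=cv2.resize(s[245:335,280:360],None,fx=4,fy=4,interpolation=cv2.INTER_CUBIC)
b=cv2.resize(t[230:310,330:410],None,fx=4.5,fy=4.5,interpolation=cv2.INTER_CUBIC)
c=np.zeros((360,700,3),np.uint8);c[:,:320]=a;c[:,330:690]=b
cv2.imwrite("pics/crop1.png",c)
b=cv2.resize(t[190:270,225:305],None,fx=5,fy=5,interpolation=cv2.INTER_CUBIC)
a=cv2.resize(s[205:275,255:335],None,fx=4.9,fy=4.9,interpolation=cv2.INTER_CUBIC)
c=np.zeros((400,800,3),np.uint8);c[:a.shape[0],:a.shape[1]]=a;c[:,400:]=b
cv2.imwrite("pics/crop2.png",c)
```

```text
(no output)
```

View pics/crop1.png

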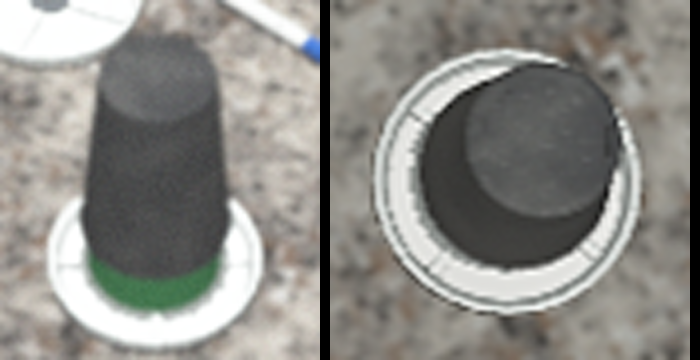

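View pics/crop2.png

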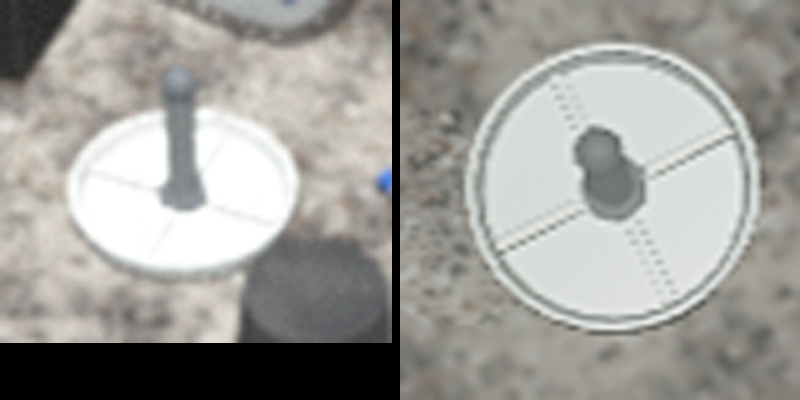

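The crop confirms the tumbler at scene (319,285) is grey over green. Pixels read off for positions:

| Feature | top | scene |
|---|---|---|
| Stuck tumbler, top face | (377,261) | (319,265) |
| Stack dish | (369,270) | – |
| Free dish | (267.5,227.4) | – |
| Free post ball | (264.5,220) | (291,221.7) |

```bash
cat > h.py <<'E'
import numpy as np,cv2
from scipy.spatial.transform import Rotation as R
np.set_printoptions(precision=4,suppress=True)
def rot(q): return R.from_quat([q[1],q[2],q[3],q[0]]).as_matrix()
def pz(c,u,v,z):
    d=rot(c["orientation"])@np.linalg.solve(np.array(c["mtx"]),[u,v,1.]); p=np.array(c["position"])
    return p+d*(z-p[2])/d[2]
def proj(c,p):
    q=np.array(c["mtx"])@(rot(c["orientation"]).T@(np.array(p)-c["position"])); return q[:2]/q[2]
E
python3 - <<'E'
from h import *
from cell import viewer,state
T=viewer.capture("top");S=viewer.capture("scene")
print("stack top T",pz(T,376.7,260.9,.148)," S",pz(S,319.0,264.6,.148))
print("stack dish T",pz(T,368.9,269.7,.013))
print("free dish T",pz(T,267.2,227.0,.013))
print("ball T",pz(T,264.2,219.6,.078),"S",pz(S,290.9,221.3,.078))
for n,u,v,z in [("used dish",193,337,.013),("usedtop",177,337,.116),("purple",462,250,.12),("bowl",389,146,.05),("cup",305,329,.05),("navy",273,103,.13),("jar",335,60,.2),("mark l",297,184,.01),("mark r",360,180,.01),("fridge?",430,170,0)]: print(n,pz(T,u,v,z)[:2])
s=state();print(rot(s["ee_rot"]))
E
```

```text
stack top T [0.5714 0.0281 0.148 ]  S [0.5677 0.0245 0.148 ]
stack dish T [0.5716 0.0273 0.013 ]
free dish T [0.6559 0.2191 0.013 ]
ball T [0.6573 0.2194 0.078 ] S [0.656  0.2212 0.078 ]
used dish [0.4517 0.3553]
usedtop [0.4527 0.3603]
purple [ 0.5917 -0.1221]
bowl [ 0.8022 -0.0139]
cup [0.4628 0.1487]
navy [0.8559 0.1999]
jar [0.9005 0.0926]
mark l [0.7406 0.1617]
mark r [0.7473 0.0392]
fridge? [ 0.7689 -0.1007]
[[-0.0005  0.4167  0.9091]
 [-0.001   0.9091 -0.4167]
 [-1.     -0.0011 -0.0001]]
```

Request:
carry_out:
  steps:
    - [[0,-0.025,0.045,5],[0,-0.05,0.09,11],[0,-0.08,0.14,17],[0,-0.11,0.19,23],[0,-0.135,0.24,28]]
  fingers: 1
  newtons: 60

```text
t: 0.88
ee_pos: [0.3917, 0.2756, 0.4048]
ee_rot: [0.634, 0.315, 0.633, -0.314]
contact_force: [0.8, 1.3, -0.1]
width: 0.0853
```

```bash
cat > go.py <<'E'
import sys
from h import *
from cell import state
s=state();M=rot(s["ee_rot"]);p=s["ee_pos"]
t=np.array([float(a) for a in sys.argv[1:4]])
print("t",round(s["t"],2),"p",p,"F",s["contact_force"],"w",round(s["width"],4),"yaw y",np.degrees(np.arctan2(M[1,1],M[0,1])),"xaxis",M[:,0],"J",s["joints"])
print("tool shift",M.T@(t-p))
E
python3 go.py .571 .027 .4
```

```text
t 0.88 p [0.3917 0.2756 0.4048] F [ 0.8155  1.3474 -0.1317] w 0.0853 yaw y 37.21298360218951 xaxis [ 0.0006  0.0004 -1.    ] J [ 0.4946 -0.0724  1.5312  0.0001  1.6822 -0.1549]
tool shift [ 0.0048 -0.0075  0.3064]
```

Request:
carry_out:
  steps:
    - [[0,-0.001,0.055,5],[0,-0.003,0.11,11],[0,-0.004,0.165,17],[0,-0.006,0.215,22],[0,-0.0075,0.26,27]]

```text
t: 1.5
ee_pos: [0.5438, 0.0643, 0.4046]
ee_rot: [0.542, 0.454, 0.542, -0.454]
contact_force: [-0.1, 0.2, 0.2]
width: 0.085
```

```bash
python3 go.py .571 .027 .36
```

```text
t 1.5 p [0.5438 0.0643 0.4046] F [-0.0718  0.2207  0.1819] w 0.085 yaw y 10.16103271417996 xaxis [ 0.      0.0002 -1.    ] J [ 0.0142  0.0818  1.3768  0.0002  1.6829 -0.1632]
tool shift [0.0446 0.0202 0.0416]
```

Request:
carry_out:
  steps:
    - [[0,0.01,0.02,0],[0,0.02,0.042,0],[0.02,0.02,0.042,0],[0.04,0.02,0.042,0],[0.04,0.02,0.042,0]]

```text
t: 2.12
ee_pos: [0.5698, 0.0288, 0.3627]
ee_rot: [0.542, 0.451, 0.545, -0.453]
contact_force: [0.5, 0.1, -0.1]
width: 0.0854
```

```bash
python3 go.py .571 .027 .26
python3 - <<'E'
from h import *
from cell import viewer
for n in ["wrist","top","scene"]:
    c=viewer.capture(n);cv2.imwrite(f"pics/{n}1.png",c["pixels"])
    for z in [.148,.041,.013]:
        print(n,z,proj(c,[.571,.027,z]))
    if n=="wrist": print(c["position"],rot(c["orientation"]))
E
```

```text
t 2.12 p [0.5698 0.0288 0.3627] F [ 0.499   0.0723 -0.0662] w 0.0854 yaw y 10.463920069568372 xaxis [-0.0045  0.0006 -1.    ] J [-0.0489  0.146   1.389   0.0003  1.6111 -0.2316]
tool shift [0.1027 0.0013 0.0021]
wrist 0.148 [325.5387 274.254 ]
wrist 0.041 [325.3192 221.6146]
wrist 0.013 [325.284  213.1612]
[0.5549 0.1117 0.3327] [[ 0.9834  0.1728  0.0548]
 [ 0.1813 -0.9294 -0.3214]
 [-0.0046  0.326  -0.9453]]
top 0.148 [377.3444 261.118 ]
top 0.041 [370.6256 268.3409]
top 0.013 [369.0886 269.9932]
scene 0.148 [319.4239 263.0482]
scene 0.041 [318.7933 299.1099]
scene 0.013 [318.6435 307.6765]
```

View pics/wrist1.png

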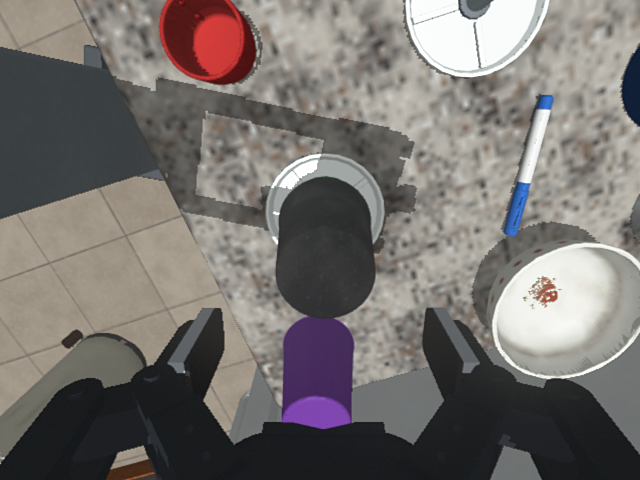

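View pics/scene1.png

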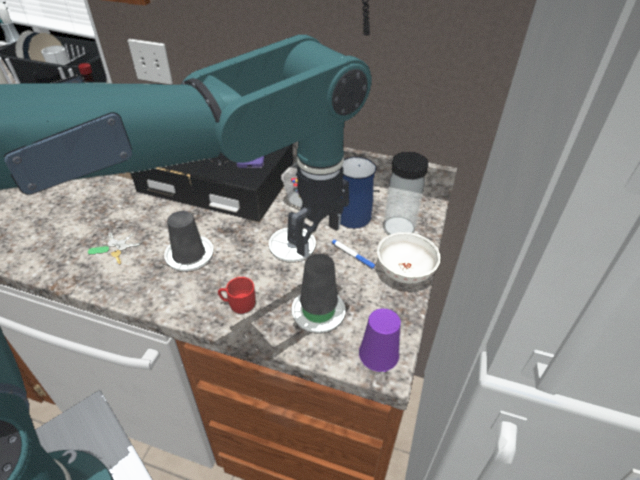

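Wrist picture: the grey top face is centred near (326,269), against (325.5,274) predicted. That puts it within 3 mm, midway between the fingers at (210,340) and (440,340), so I'm going down.

Request:
carry_out:
  steps:
    - [[0.02,0.001,0.002,0],[0.04,0.001,0.002,0],[0.06,0.001,0.002,0],[0.08,0.001,0.002,0],[0.098,0.001,0.002,0]]

```text
t: 2.9
ee_pos: [0.5719, 0.0268, 0.2673]
ee_rot: [0.544, 0.453, 0.543, -0.452]
contact_force: [0.7, 0.9, -0.1]
width: 0.0849
```

```bash
python3 go.py .571 .0275 .264
python3 - <<'E'
from h import *
from cell import viewer
for n in ["wrist","scene"]:
    c=viewer.capture(n);cv2.imwrite(f"pics/{n}2.png",c["pixels"])
a=cv2.imread("pics/scene2.png")[170:350,240:420]
cv2.imwrite("pics/sc2.png",cv2.resize(a,None,fx=3.2,fy=3.2))
E
```

```text
t 2.9 p [0.5719 0.0268 0.2673] F [ 0.6663  0.8797 -0.1204] w 0.0849 yaw y 10.405326964018782 xaxis [ 0.0023 -0.     -1.    ] J [-0.0523  0.202   1.5178  0.0001  1.4195 -0.2339]
tool shift [ 0.0033 -0.0008 -0.0009]
```

View pics/wrist2.png

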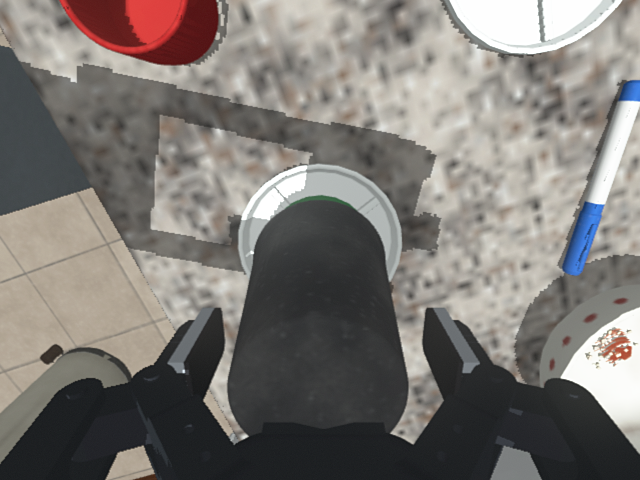

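View pics/sc2.png

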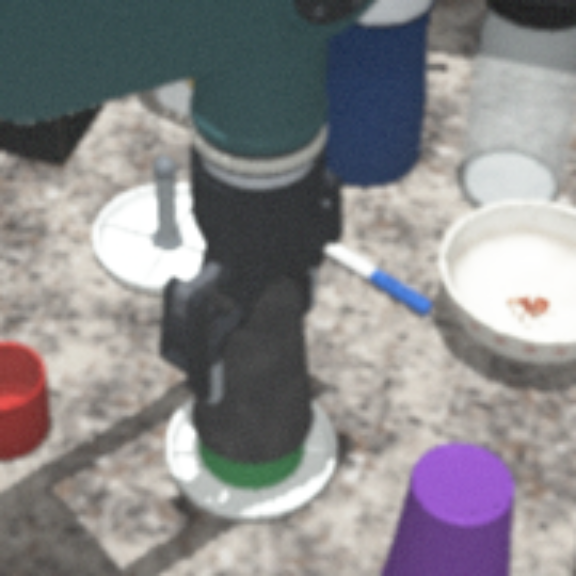

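Wrist picture: the tumbler spans columns 238–400 between pads at 222 and 425, so it sits about 2 mm off towards −y of the tool. I'll trim 1.5 mm, then close.

Request:
carry_out:
  steps:
    - [[0.001,-0.0015,0,0],[0.001,-0.0015,0,0],[0.001,-0.0015,0,0],[0.001,-0.0015,0,0],[0.001,-0.0015,0,0]]

```text
t: 3.62
ee_pos: [0.5701, 0.0263, 0.2659]
ee_rot: [0.543, 0.453, 0.543, -0.453]
contact_force: [0.2, -0.7, -0.5]
width: 0.0856
```

Request:
carry_out:
  steps:
    - [[0,0,0,0],[0,0,0,0],[0,0,0,0],[0,0,0,0],[0,0,0,0]]
  fingers: 0
  newtons: 50

```text
t: 4.25
ee_pos: [0.5701, 0.0265, 0.2669]
ee_rot: [0.543, 0.453, 0.543, -0.452]
contact_force: [-2.8, 1.9, 6.0]
width: 0.0644
```

Request:
carry_out:
  steps:
    - [[0,0,0,0],[0,0,0,0],[0,0,0,0],[0,0,0,0],[0,0,0,0]]

```text
t: 4.88
ee_pos: [0.5701, 0.0265, 0.2669]
ee_rot: [0.543, 0.453, 0.543, -0.452]
contact_force: [-3.0, 2.0, 6.4]
width: 0.0648
```

```bash
python3 go.py .571 .0275 .264
python3 - <<'E'
from h import *
from cell import viewer
for n in ["wrist","scene"]:
    c=viewer.capture(n);cv2.imwrite(f"pics/{n}3.png",c["pixels"])
a=cv2.imread("pics/scene3.png")[170:350,240:420]
cv2.imwrite("pics/sc3.png",cv2.resize(a,None,fx=3.2,fy=3.2))
E
```

```text
t 4.88 p [0.5701 0.0265 0.2669] F [-3.0354  2.0245  6.4441] w 0.0648 yaw y 10.392427635081502 xaxis [ 0.0009  0.0003 -1.    ] J [-0.0529  0.1988  1.5224  0.0004  1.4195 -0.2344]
tool shift [ 0.0029  0.0011 -0.0008]
```

View pics/wrist3.png

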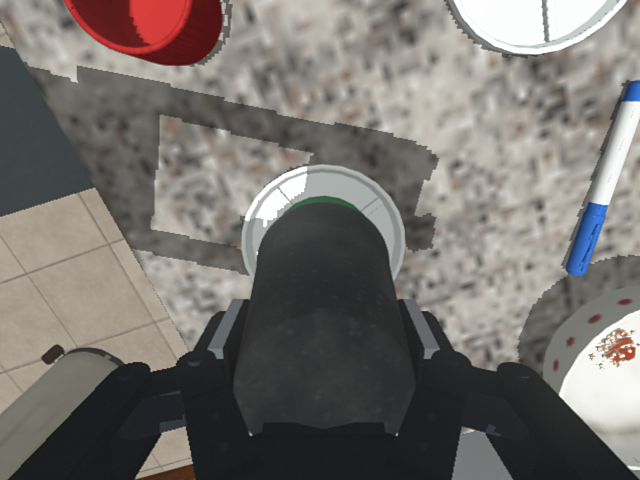

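View pics/sc3.png

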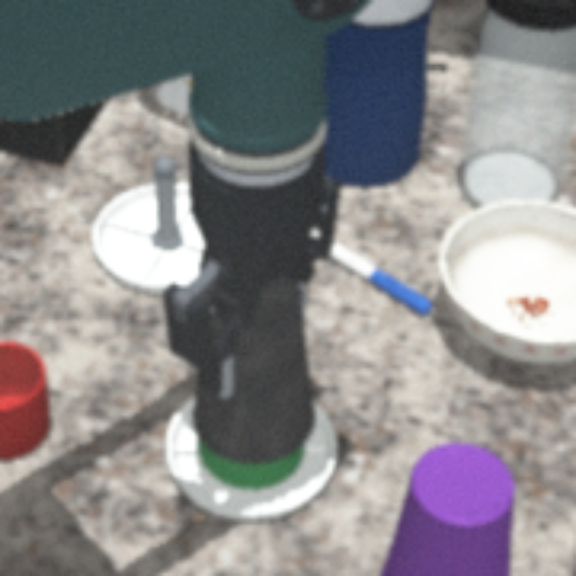

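The grip closed at 64.8 mm with the tumbler upright and the green rim still down in the dish at crop (252,465). Now a slow pull.

Request:
carry_out:
  steps:
    - [[-0.001,0,0,0],[-0.002,0,0,0],[-0.003,0,0,0],[-0.0045,0,0,0],[-0.006,0,0,0]]

```text
t: 5.6
ee_pos: [0.5699, 0.0263, 0.2692]
ee_rot: [0.542, 0.452, 0.544, -0.453]
contact_force: [4.1, 1.5, -9.2]
width: 0.0645
```

Request:
carry_out:
  steps:
    - [[-0.001,0,0,0],[-0.002,0,0,0],[-0.003,0,0,0],[-0.0045,0,0,0],[-0.006,0,0,0]]

```text
t: 6.22
ee_pos: [0.5698, 0.0263, 0.2773]
ee_rot: [0.543, 0.452, 0.544, -0.453]
contact_force: [1.0, 0.1, -10.6]
width: 0.0646
```

```bash
cat > look.py <<'E'
import sys
from h import *
from cell import viewer
k=sys.argv[1]
ims=[]
for n in ["wrist","scene"]:
    c=viewer.capture(n)["pixels"];ims.append(c)
a=cv2.resize(ims[1][150:350,200:400],(400,400));b=cv2.resize(ims[0],(400,300))
o=np.zeros((400,800,3),np.uint8);o[:,:400]=a;o[:300,400:]=b
cv2.imwrite(f"pics/l{k}.png",o)
E
python3 go.py .571 .0275 .264; python3 look.py 4
```

```text
t 6.22 p [0.5698 0.0263 0.2773] F [  1.013    0.1426 -10.5691] w 0.0646 yaw y 10.373870755180777 xaxis [-0.0017  0.0001 -1.    ] J [-0.0533  0.1912  1.5099  0.      1.4423 -0.2344]
tool shift [ 0.0133  0.0015 -0.001 ]
```

View pics/l4.png

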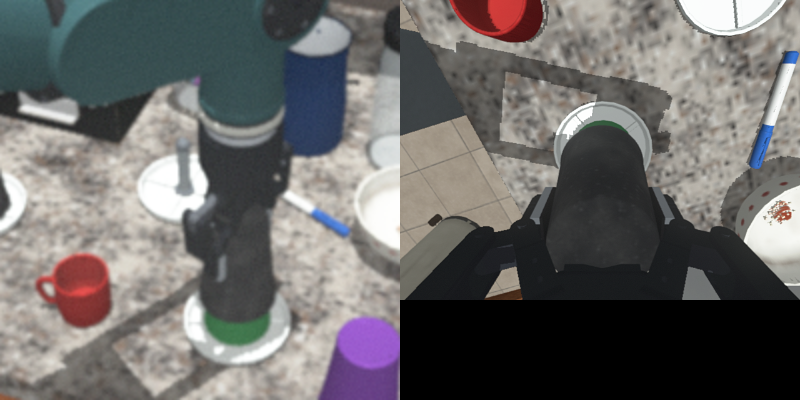

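The green band has widened by about 10 mm, and green stays seated in the dish (crop 238,328) with no slip (width constant, 10 N pull). The tumbler is coming off, so I'll keep lifting gently.

Request:
carry_out:
  steps:
    - [[-0.002,0,0,0],[-0.004,0,0,0],[-0.006,0,0,0],[-0.009,0,0,0],[-0.012,0,0,0]]

```text
t: 6.95
ee_pos: [0.5703, 0.0263, 0.2924]
ee_rot: [0.544, 0.453, 0.542, -0.452]
contact_force: [-2.5, 1.8, -1.3]
width: 0.0643
```

Request:
carry_out:
  steps:
    - [[-0.003,0,0,0],[-0.007,0,0,0],[-0.011,0,0,0],[-0.015,0,0,0],[-0.02,0,0,0]]

```text
t: 7.58
ee_pos: [0.5702, 0.0263, 0.3101]
ee_rot: [0.543, 0.453, 0.543, -0.453]
contact_force: [1.3, 0.7, -0.4]
width: 0.0641
```

Request:
carry_out:
  steps:
    - [[-0.005,0,0,0],[-0.011,0,0,0],[-0.018,0,0,0],[-0.025,0,0,0],[-0.032,0,0,0]]

```text
t: 8.2
ee_pos: [0.5701, 0.0263, 0.3423]
ee_rot: [0.543, 0.453, 0.543, -0.453]
contact_force: [-0.1, -0.2, -0.1]
width: 0.064
```

```bash
python3 go.py .571 .0275 .40; python3 look.py 5
```

```text
t 8.2 p [0.5701 0.0263 0.3423] F [-0.0942 -0.2317 -0.0859] w 0.064 yaw y 10.376022561431915 xaxis [ 0.0003  0.0001 -1.    ] J [-0.0532  0.153   1.4217  0.0001  1.5666 -0.2343]
tool shift [-0.0577  0.0011 -0.001 ]
```

View pics/l5.png

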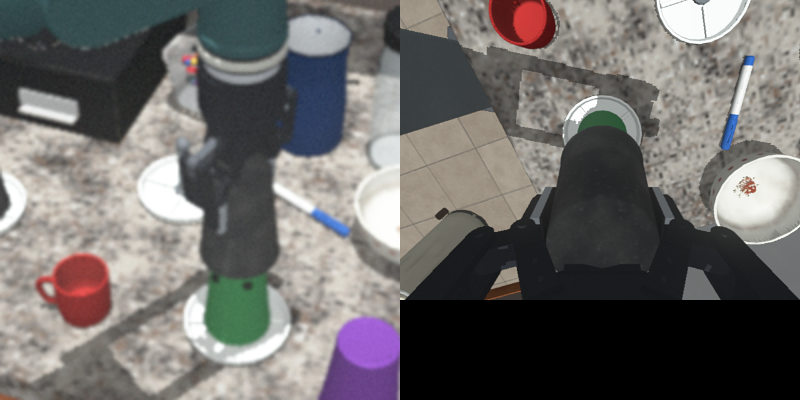

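Request:
carry_out:
  steps:
    - [[-0.012,0,0,0],[-0.026,0,0,0],[-0.042,0,0,0],[-0.058,0,0,0],[-0.075,0,0,0]]

```text
t: 8.93
ee_pos: [0.57, 0.0263, 0.4182]
ee_rot: [0.543, 0.453, 0.543, -0.453]
contact_force: [0.5, -0.1, -1.1]
width: 0.0645
```

Request:
carry_out:
  steps:
    - [[0,0,0,0],[0,0,0,0],[0,0,0,0],[0,0,0,0],[0,0,0,0]]

```text
t: 9.55
ee_pos: [0.5701, 0.0263, 0.4163]
ee_rot: [0.543, 0.453, 0.543, -0.453]
contact_force: [0.4, 0.5, -0.6]
width: 0.0644
```

```bash
python3 go.py .571 .0275 .40; python3 look.py 6
python3 - <<'E'
from h import *
import cv2
from cell import viewer
for n in ["scene","top","wrist"]: 
    c=viewer.capture(n);cv2.imwrite(f"pics/{n}6.png",c["pixels"])
    print(n, proj(c,[.5701,.0263,.187]),c["position"])
cv2.imwrite("pics/s6c.png",cv2.resize(cv2.imread("pics/scene6.png")[150:350,220:420],None,fx=3,fy=3))
E
```

```text
t 9.55 p [0.5701 0.0263 0.4163] F [ 0.4385  0.4565 -0.5543] w 0.0644 yaw y 10.373851273894884 xaxis [-0.0008  0.0001 -1.    ] J [-0.0532  0.1318  1.2991  0.0001  1.7114 -0.2343]
tool shift [ 0.0163  0.0011 -0.001 ]
scene [319.5686 248.8383] [ 0.1534 -0.4301  0.7902]
top [380.6515 258.6166] [0.4579 0.1367 1.0644]
wrist [322.6186 260.5315] [0.5554 0.1092 0.3866]
```

View pics/s6c.png

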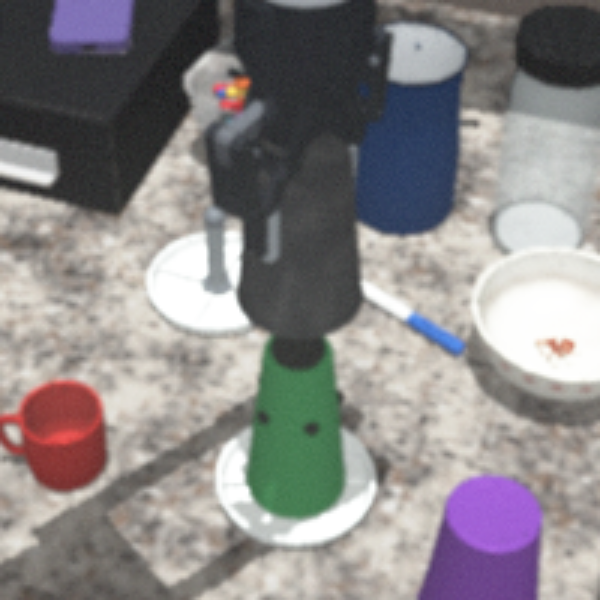

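View pics/wrist6.png

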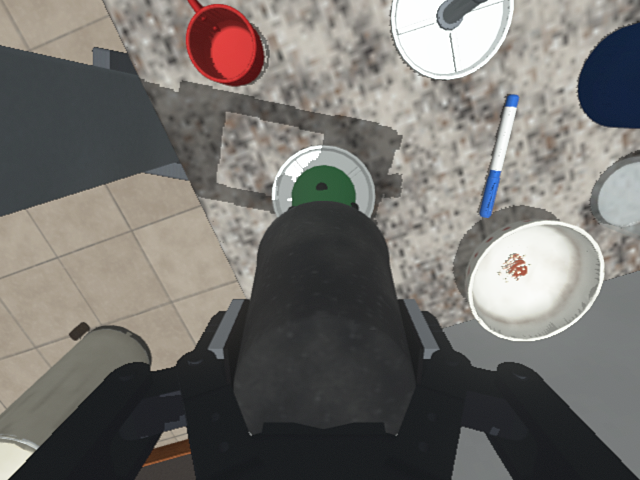

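The tumbler is clear (its rim at about 0.19 m) and upright. Green and its black pad are fully down. Now across to the free post.

Request:
carry_out:
  steps:
    - [[0,0.015,-0.022,0],[0,0.04,-0.058,0],[0,0.066,-0.097,0],[0,0.092,-0.135,0],[0,0.11,-0.162,0]]

```text
t: 10.42
ee_pos: [0.6496, 0.2074, 0.4163]
ee_rot: [0.543, 0.452, 0.544, -0.452]
contact_force: [0.8, -0.4, -1.1]
width: 0.0644
```

Request:
carry_out:
  steps:
    - [[0,0.004,-0.006,0],[0,0.0085,-0.012,0],[0,0.0085,-0.012,0],[0,0.0085,-0.012,0],[0,0.0085,-0.012,0]]

```text
t: 11.05
ee_pos: [0.6552, 0.218, 0.4171]
ee_rot: [0.543, 0.453, 0.543, -0.453]
contact_force: [0.0, -0.1, -1.3]
width: 0.064
```

```bash
python3 go.py .6555 .219 .31
python3 - <<'E'
from h import *
from cell import viewer,state
M=rot(state()["ee_rot"])
for n in ["scene","wrist","top"]: 
    c=viewer.capture(n);cv2.imwrite(f"pics/{n}7.png",c["pixels"])
    print(n, "post tip", proj(c,[.6565,.220,.078]),"seat",proj(c,[.6565,.22,.009]))
cv2.imwrite("pics/s7c.png",cv2.resize(cv2.imread("pics/scene7.png")[120:320,200:400],None,fx=3,fy=3))
E
```

```text
t 11.05 p [0.6552 0.218  0.4171] F [ 0.0283 -0.1464 -1.3255] w 0.064 yaw y 10.317489201052702 xaxis [ 0.0004  0.     -1.    ] J [ 0.2392  0.4084  0.9561 -0.0001  1.7767  0.0591]
tool shift [ 0.1071  0.0004 -0.0009]
scene post tip [291.3884 221.4662] seat [292.1868 242.9072]
wrist post tip [324.4474 211.8863] seat [324.2292 195.5453]
top post tip [263.8524 220.023 ] seat [266.8904 227.106 ]
```

View pics/s7c.png

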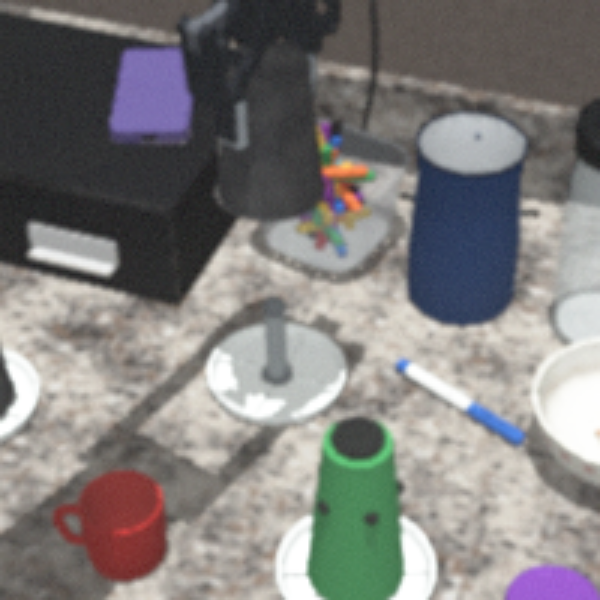

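View pics/wrist7.png

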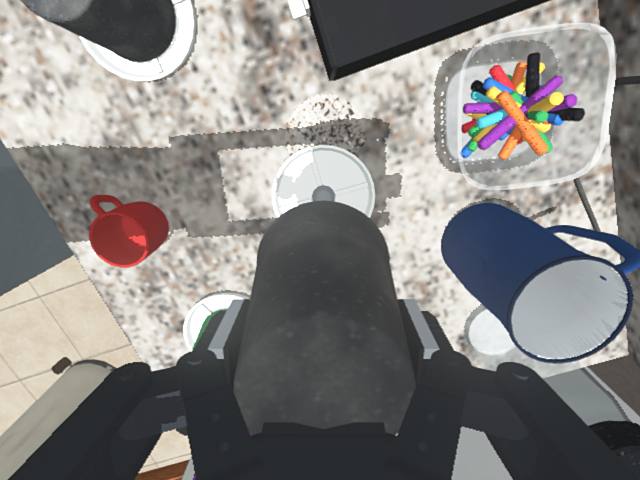

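View pics/top7.png

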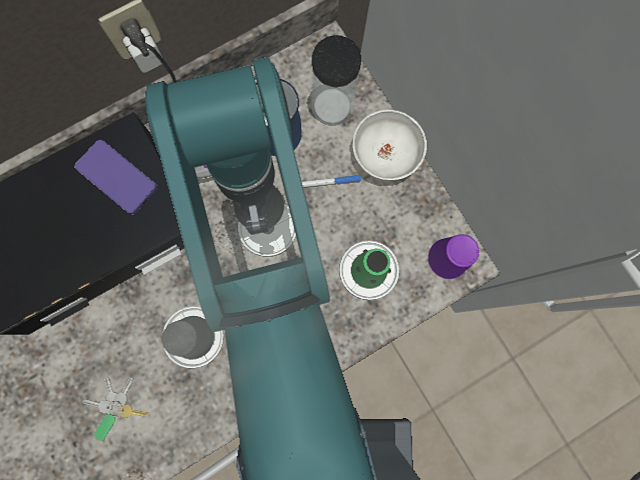

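The wrist picture shows the free dish ring at columns 271–376 with its top at row 146. That is the same place the stack dish held at lift-off (272–376, row 147), so the tumbler is centred over the post to about 1 mm. Descending to just above the ball.

Request:
carry_out:
  steps:
    - [[0.012,0,0,0],[0.03,0,-0.0005,0],[0.05,0,-0.001,0],[0.068,0,-0.001,0],[0.08,0,-0.001,0]]

```text
t: 11.82
ee_pos: [0.6549, 0.2197, 0.3341]
ee_rot: [0.543, 0.452, 0.544, -0.454]
contact_force: [0.0, 0.1, -1.1]
width: 0.064
```

```bash
python3 go.py .6555 .219 .2353; python3 look.py 8
```

```text
t 11.82 p [0.6549 0.2197 0.3341] F [ 0.0496  0.1488 -1.1349] w 0.064 yaw y 10.376644783001646 xaxis [-0.003  -0.0007 -1.    ] J [0.2417 0.4242 1.0981 0.     1.6224 0.0606]
tool shift [0.0988 0.0008 0.0008]
```

View pics/l8.png

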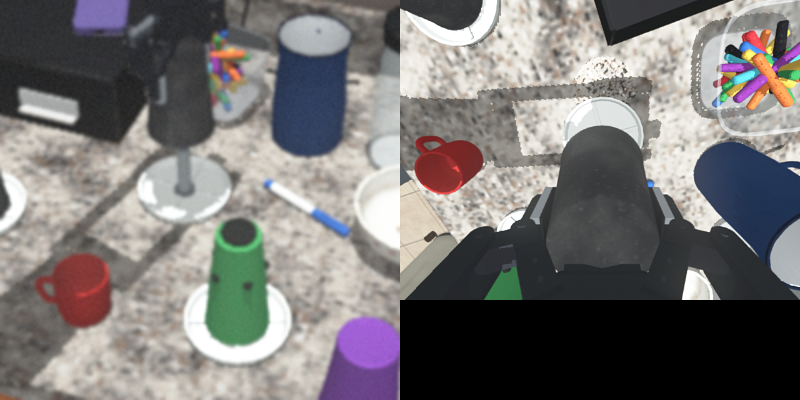

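Rim centre at crop (181,140) over the post at column 184, so it's going on. Descending to about 10 mm above the ribs.

Request:
carry_out:
  steps:
    - [[0.012,0.0005,0,0],[0.026,0.0005,0,0],[0.042,0.0005,0,0],[0.058,0.0005,0,0],[0.07,0.0005,0,0]]

```text
t: 12.55
ee_pos: [0.6554, 0.2198, 0.2648]
ee_rot: [0.543, 0.452, 0.544, -0.453]
contact_force: [-1.2, 0.8, -0.7]
width: 0.0643
```

Request:
carry_out:
  steps:
    - [[0.003,0,0,0],[0.007,0,0,0],[0.011,0,0,0],[0.015,0,0,0],[0.019,0,0,0]]

```text
t: 13.18
ee_pos: [0.6557, 0.2199, 0.2477]
ee_rot: [0.543, 0.453, 0.543, -0.453]
contact_force: [0.4, -0.5, -0.7]
width: 0.0644
```

```bash
python3 go.py .6555 .219 .2353; python3 look.py 9
```

```text
t 13.18 p [0.6557 0.2199 0.2477] F [ 0.415  -0.4982 -0.7412] w 0.0644 yaw y 10.374479133693189 xaxis [ 0.0005  0.0002 -1.    ] J [0.2416 0.4694 1.2092 0.0001 1.4625 0.0606]
tool shift [ 0.0124 -0.0003  0.0009]
```

View pics/l9.png

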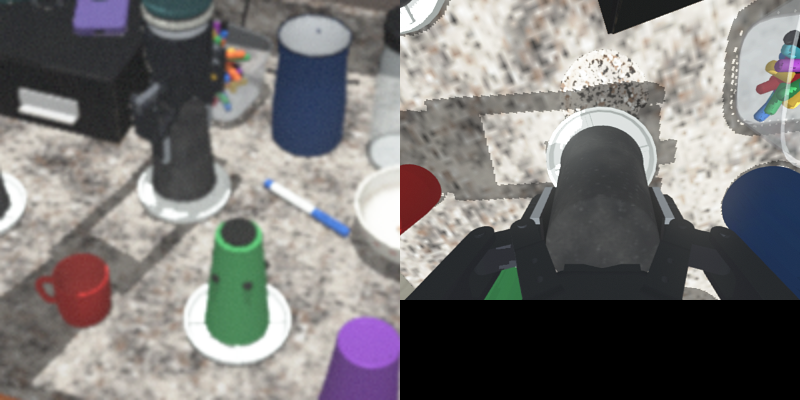

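The rim is inside the dish outline (crop 183,190) about 12 mm up. Now I'll feel for contact slowly.

Request:
carry_out:
  steps:
    - [[0.002,0,0,0],[0.004,0,0,0],[0.006,0,0,0],[0.008,0,0,0],[0.009,0,0,0]]

```text
t: 13.9
ee_pos: [0.6556, 0.2199, 0.2385]
ee_rot: [0.543, 0.453, 0.543, -0.453]
contact_force: [1.1, -0.1, -0.1]
width: 0.0645
```

Request:
carry_out:
  steps:
    - [[0.0005,0,0,0],[0.001,0,0,0],[0.0015,0,0,0],[0.002,0,0,0],[0.002,0,0,0]]

```text
t: 14.52
ee_pos: [0.6556, 0.2199, 0.2367]
ee_rot: [0.543, 0.453, 0.543, -0.453]
contact_force: [-0.9, -0.2, -0.8]
width: 0.0646
```

Request:
carry_out:
  steps:
    - [[0.0005,0,0,0],[0.001,0,0,0],[0.0015,0,0,0],[0.002,0,0,0],[0.002,0,0,0]]

```text
t: 15.15
ee_pos: [0.6556, 0.2199, 0.2348]
ee_rot: [0.543, 0.453, 0.543, -0.453]
contact_force: [-0.2, 0.2, -0.8]
width: 0.0647
```

Request:
carry_out:
  steps:
    - [[0.0005,0,0,0],[0.001,0,0,0],[0.0015,0,0,0],[0.0015,0,0,0],[0.0015,0,0,0]]

```text
t: 15.78
ee_pos: [0.6557, 0.2198, 0.2341]
ee_rot: [0.543, 0.453, 0.543, -0.453]
contact_force: [-3.7, -0.8, 5.9]
width: 0.0643
```

Request:
carry_out:
  steps:
    - [[0.0005,0,0,0],[0.001,0,0,0],[0.0015,0,0,0],[0.0015,0,0,0],[0.0015,0,0,0]]

```text
t: 16.4
ee_pos: [0.6556, 0.2198, 0.234]
ee_rot: [0.543, 0.453, 0.543, -0.452]
contact_force: [-4.5, -2.3, 9.2]
width: 0.0647
```

```bash
python3 go.py .6555 .219 .2353; python3 look.py 10
```

```text
t 16.4 p [0.6556 0.2198 0.234 ] F [-4.5335 -2.325   9.1628] w 0.0647 yaw y 10.376208097727657 xaxis [ 0.0013  0.0001 -1.    ] J [ 0.2416  0.4786  1.2244 -0.0002  1.4373  0.0605]
tool shift [-0.0013 -0.0002  0.0008]
```

View pics/l10.png

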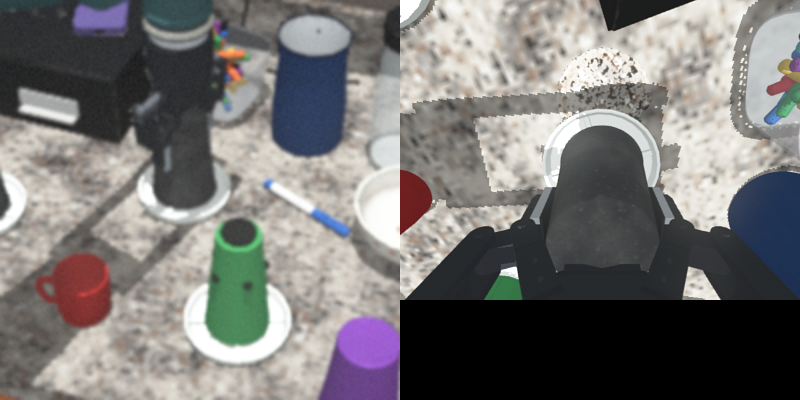

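Contact came at TCP z 0.234, expected 0.235, with 9 N upward and the rim standing in the dish. I'll relieve the force, open, and rise straight up.

Request:
carry_out:
  steps:
    - [[-0.0005,0,0,0],[-0.001,0,0,0],[-0.0015,0,0,0],[-0.0015,0,0,0],[-0.0015,0,0,0]]

```text
t: 17.12
ee_pos: [0.6557, 0.2198, 0.2342]
ee_rot: [0.543, 0.453, 0.543, -0.453]
contact_force: [-3.1, -1.1, 5.7]
width: 0.0643
```

Request:
carry_out:
  steps:
    - [[0,0,0,0],[0,0,0,0],[0,0,0,0],[0,0,0,0],[0,0,0,0]]
  fingers: 1

```text
t: 17.75
ee_pos: [0.6556, 0.22, 0.2331]
ee_rot: [0.543, 0.453, 0.543, -0.453]
contact_force: [0.3, 0.0, -0.0]
width: 0.0856
```

Request:
carry_out:
  steps:
    - [[0,0,0,0],[0,0,0,0],[0,0,0,0],[0,0,0,0],[0,0,0,0]]

```text
t: 18.38
ee_pos: [0.6556, 0.2199, 0.2333]
ee_rot: [0.543, 0.453, 0.543, -0.453]
contact_force: [0.6, 0.1, -0.3]
width: 0.0858
```

```bash
python3 go.py .6555 .219 .2353; python3 look.py 11
```

```text
t 18.38 p [0.6556 0.2199 0.2333] F [ 0.5653  0.0963 -0.286 ] w 0.0858 yaw y 10.376122576678823 xaxis [ 0.0001  0.0001 -1.    ] J [0.2417 0.4797 1.2245 0.0001 1.4373 0.0606]
tool shift [-0.002  -0.0003  0.0009]
```

View pics/l11.png

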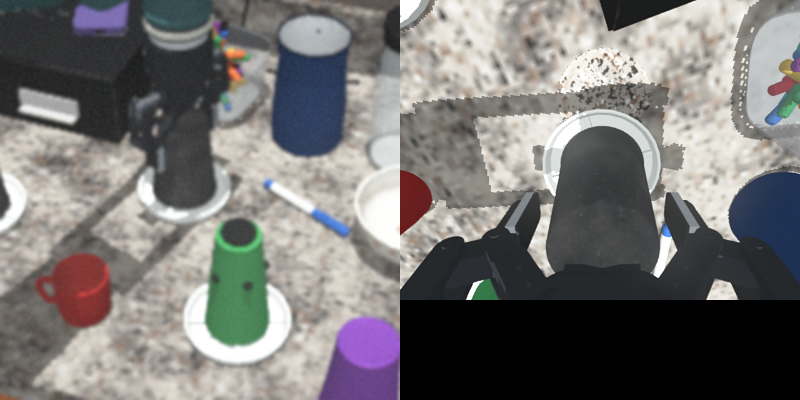

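Both pads stand off the tumbler, so rising.

Request:
carry_out:
  steps:
    - [[-0.01,0,0,0],[-0.025,0,0,0],[-0.045,0,0,0],[-0.07,0,0,0],[-0.1,0,0,0]]

```text
t: 19.1
ee_pos: [0.6555, 0.2199, 0.3355]
ee_rot: [0.543, 0.453, 0.543, -0.452]
contact_force: [-0.7, -0.5, -0.6]
width: 0.0854
```

Request:
carry_out:
  steps:
    - [[-0.03,0,0,0],[-0.06,0,0,0],[-0.08,-0.04,0,0],[-0.08,-0.09,0,0],[-0.08,-0.13,0,0]]

```text
t: 19.73
ee_pos: [0.5259, 0.1961, 0.416]
ee_rot: [0.544, 0.454, 0.542, -0.452]
contact_force: [-0.0, -0.4, 0.1]
width: 0.085
```

Request:
carry_out:
  steps:
    - [[0,-0.04,0,0],[0,-0.08,0,0],[0,-0.12,0,0],[0,-0.14,0,0],[0,-0.14,0,0]]

```text
t: 20.35
ee_pos: [0.3888, 0.1711, 0.4155]
ee_rot: [0.544, 0.454, 0.542, -0.451]
contact_force: [0.7, 0.5, 0.4]
width: 0.0851
```

```bash
python3 go.py .6555 .219 .2353
python3 - <<'E'
from h import *
from cell import viewer
for n in ["scene","top"]: 
    c=viewer.capture(n);cv2.imwrite(f"pics/{n}12.png",c["pixels"])
    print(n,"base",proj(c,[.6565,.22,.116]),"rim",proj(c,[.6565,.22,.009]))
a=cv2.resize(cv2.imread("pics/scene12.png")[180:280,240:340],(400,400),interpolation=cv2.INTER_CUBIC)
b=cv2.resize(cv2.imread("pics/top12.png")[180:280,210:310],(400,400),interpolation=cv2.INTER_CUBIC)
cv2.imwrite("pics/c12.png",np.hstack([a,b]))
E
```

```text
t 20.35 p [0.3888 0.1711 0.4155] F [0.6821 0.468  0.4023] w 0.0851 yaw y 10.40066917160093 xaxis [ 0.0043  0.0013 -1.    ] J [ 0.2809 -0.1993  1.6219  0.0001  1.7145  0.0993]
tool shift [0.1814 0.2702 0.0011]
scene base [290.9189 208.8607] rim [292.1868 242.9072]
top base [261.9968 215.6965] rim [266.8904 227.106 ]
```

View pics/c12.png

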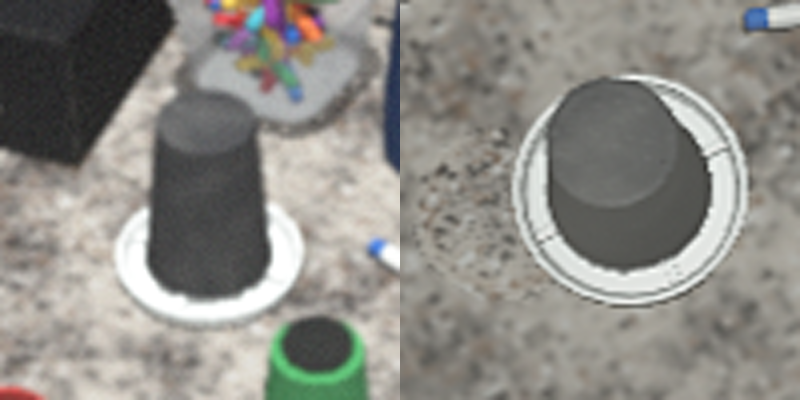

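View pics/scene12.png

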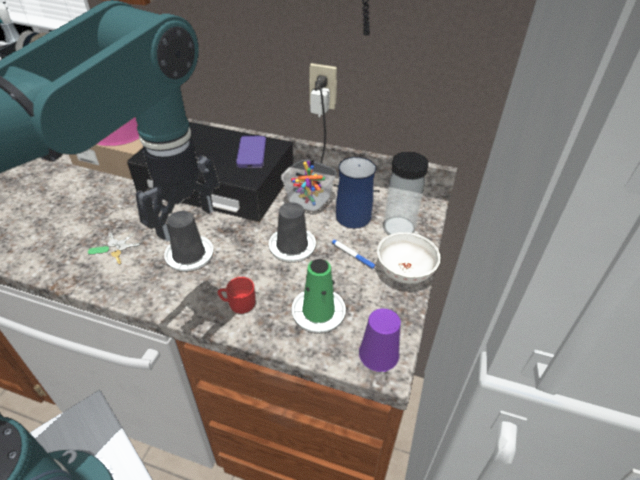

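The tumbler stands upright in the free dish: its base in the top view is at (263,216), against (262,215.7) predicted. Green is down at scene (319,295), and the cup, bowl, marker and the other tumbler haven't moved. Handing in.

```bash
python3 -c "
from cell import sign_off
print(sign_off())"
```

```text
the job is handed in; nothing more can be done
None
```

The job is done and handed in, though the hand-in reports no verdict. I gripped the stuck grey tumbler about 35 mm below its base at 50 N and pulled it straight up. The highest pull I read was about 11 N at the ends of the moves. I then lowered it upside down over the empty post, let go and drew the arm back. It took about 20 s of the 61 s.

**Placement:** The rim touched the ribs with the tool at 0.234 m, against 0.235 m expected. In the final pictures the base lies within about 1 px (1.5 mm) of its predicted place in the top view. In the scene view it is about 2 px off, much the same offset that camera showed over the stack before I moved anything. The tumbler looks upright.

**Everything else:** In the last scene picture the green tumbler is fully down, and the other grey tumbler, red cup, bowl, marker and purple tumbler look unmoved. I judged these by eye, not by measurement. The gripper was open and clear of everything. No check failed.

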